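# Slide the drip tray home in the coffee machine

## Robot

A 6-joint arm with a two-finger parallel gripper is mounted at the origin on the work surface. World frame = base frame: x ahead of the robot, y to its left, z up, the work surface at z = 0. Lengths are in m, angles in rad, forces in N, time in s.
With the tool pointing down it reaches from about 0.3 to 0.875 m from the base axis. Payload 6.4 kg.
Tool frame: the origin (TCP) lies midway between the tips of the shut fingers; the grasp point (between the pads) lies 19 mm behind it (ctrl.tcp_to_grasp is the distance from the TCP to the grasp point, in m); z points along the fingers, y is the direction in which the jaws open and shut (so a half turn about z gives the same grasp; the last joint's range is limited). The gripper opens to 85 mm and grips with 20 to 120 N. Pads are 22 mm wide; open, the fingers measure 114 mm over their backs; the gripper's body (76 mm by 85 mm) begins 54 mm behind the grasp point. The pads swing forward as they close: fully open they stand 13 mm farther back than shut.
Start: joints at [-1.539, 0.181, 1.607, -0, 1.354, -0.206], TCP at [0.135, -0.559, 0.206] pointing down, gripper open.
Joint ranges: [-2.99, 2.99], [-0.89, 2.07], [0.3, 2.58], [-1.14, 4.28], [0, 2.63], [-3.12, 3.12]. Speed limits (rad/s): [2.57, 2.57, 3.01, 3.14, 3.14, 3.14].

## Interface

Orientations are given as a unit quaternion [w, x, y, z].
In Python, from bench import monitor, imaging, order, spotter, ctrl gives the robot as it stands.
- The arm moves only by the shell command python3 -m pendant 'ROWS'. ROWS is JSON, a list that holds one entry, the list of rows, each a list of 5 numbers: the shift along the world's x, y, z in mm, then the turn about the world's z in degrees, then the finger opening in mm, from 0 to 85.4. A call has 1 to 8 rows; each row shifts and turns the commanded pose from where the row before left it; what a row does not reach is not made up. A row lasts 1/8 s, in which the tool goes at most 62.5 mm and 10.7 degrees, less where a joint would pass 70% of its speed; a pose out of reach is approached as far as the arm can. A call with a gripper value outside its range is refused whole. The fingers move at their own pace and stop on an object; the grip force is fixed at half the most. Time passes only in rows, so rows that do not move let the fingers close. It gives the time, the measured TCP pose, the force and the opening at its end, in the units of the state.
- monitor.get_obs(): the state, without advancing time (a new reading comes with each control period).
- imaging.camera(name): name is "scene" or "top"; returns a dict with "img" (384x512x3 uint8, red, green, blue), "vfov" (degrees; the focal length in pixels is half the picture's height over the tangent of half this angle, whatever the lens; pixels are square), "cx", "cy" (the principal point, pixels), "origin" and "orientation" of the camera in the world. Camera axes: x right, y down, z forward; pixel columns grow to the right and rows downward; lengths in m; the calibration is good to about 2 mm. A picture is of the moment at which its call begins. There is no depth.
- order.hand_in(): hands the job in, once; it reports no verdict.
Trained networks look in the newest picture that a camera, given by its name, has taken for a name from the list of things; names that differ only in an ending like _2 or _b are one class to them, and where a whole thing is asked for, a point or a joint stands for the part that bears it (a point fixed in the world has none). Each returns a list of dicts, best first, with "confidence" (0 to 1); they miss things now and then, are a little off and sometimes report something else, mostly with a low value. They report only what shows in the picture. A call takes as long as a camera call.
- spotter.recognise(camera, thing): "at" ([x, y, z] in m, in the coordinates of the camera as it stood for that picture, good to about 4 mm: the middle of the surface that is visible of it).
- spotter.tip_of(camera, thing): "at" ([x, y, z] in m, in the coordinates of the camera as it stood for that picture, good to about 4 mm: a listed point, or the origin of a listed thing).
The state is a dict: "time_s": time; "q": joint angles; "dq": joint speeds; "joint_efforts": joint torques, N m; "eef_pos": TCP position; "eef_rot": TCP orientation; "wrist_force": force on the tool from outside, world axes, zero at the start; "torque": the same for the moment, N m; "opening": opening from 0.0 (shut) to 1.0 (fully open).
Only numpy, scipy, OpenCV 4.12 (cv2) and the standard library are available. Lean on these libraries where they do the work, as an engineer would, in place of code of your own. Each camera call takes 0.05 s, during which the arm holds its last target. There are 200 camera calls.

## Task

The coffee machine's drip tray has been emptied and stands loose on the counter, its handle pointing away from the machine. Draw it by its handle to the machine, feed its nose into the flared guides under the spouts and, letting the guides centre it, press it gently fully home until both side catches have snapped in and it stays there holding the machine's tray switch pressed. Do not force or ram it, let go of it at the end, and leave the cups, jars and jug as they stand.

Things in the scene. Friction and masses are not known exactly. Their poses are not given: they have to be found in the camera images.
- tray_handle (a point): Middle of the bow handle of the steel drip tray: round bar 10 mm thick, straight for 60 mm along the point's y, 28 mm above the counter, 45 mm in front of the tray's front wall (40 mm clear between). Axes: x from the handle to the nose (the end that goes in), z up. The nose lies 225 mm from here along x.
- tray_center (a point): Centre of the tray, half-way up (17 mm), 135 mm from the handle along x; same axes. Open steel box 180 long, 130 wide, 34 mm high with a dark slotted grid in it, about 0.45 kg, sliding flat on the counter. Nose corners rounded (radius 8 mm); 16 mm behind the nose each side wall steps in by 5 mm: the shoulder a catch drops behind. Over 60 N in all between tray and cradle is forcing it.
- machine: The coffee machine, fixed: 330 mm wide, 740 high with its bean hopper. Origin on the counter under the middle of its front face; x points into the machine, y left as x looks, z up. Its head overhangs to x = -100 mm from 320 mm above the counter up; twin spouts hang at x = -52 mm down to 175 mm. With the tray home and the cradle at its nominal setting the handle is at x = -205 mm, y = 0.
- bay_mouth (a point): Nominal middle of the tray cradle's mouth, on the counter, machine axes, x = -187 mm. Two steel guides 30 mm high: 206 mm apart here, converging at 25 degrees each over 77 mm in x, then parallel, 134 mm apart, to the end stop. The cradle sits on slotted brackets: its real setting is up to 25 mm deeper or shallower and up to 8 mm to either side, not shown here; feel for it.
- end_stop (a point): Nominal middle of the cradle's rigid end stop, on the counter, machine axes, x = +20 mm (same unknown offsets). Sprung white rollers in both guides, 20 mm before it, meet the nose corners 21 mm before home: 5 to 15 N for some 8 mm to push past, then it runs free, and in the last 4 mm they drop behind the shoulders and hold the tray to the stop. Over 30 N on the stop is ramming.
- tray_switch (a joint): Travel (m) of the sprung black tray-detecting plunger in the middle of the end stop, 18 mm above the counter: 0 = out, no tray; the nose pushes it in over the last 4 mm only (2 to 3 N); about 0.004 with the tray fully home.
- cup: White mug, 76 mm across, 62 mm high, standing on the counter; origin under its centre. Leave alone.
- spare_cup: Another such white mug. Leave alone.
- sugar_jar: White lidded sugar jar, 90 mm across, 120 mm high; origin under its centre. Leave alone.
- milk_jug: Open steel milk jug with a handle, 84 mm across, 100 mm high; origin under its centre. Leave alone.
- bean_jar: Brown jar of beans with a steel lid, 90 mm across, 130 mm high; origin under its centre. Leave alone.

How it is judged:
At the end, for the whole second after the job is handed in: The tray stands flat on the counter between the guides, nose in, square to the machine within 3 degrees, home so that the tray switch reads more than 2.5 mm (fully home 4 mm), released and at rest (value of joint tray_switch above 0.0025 m and x of tray_handle in the frame of machine between -0.235 and -0.175 m and y of tray_handle in the frame of machine between -0.016 and 0.016 m and angle between the x axis of tray_handle and the x axis of machine, either way round below 0.05 rad and angle between tray_handle's own z axis and vertical below 0.05 rad and height (world z) of tray_center below 0.022 m and linear speed of tray below 0.01 m/s); the robot touches nothing.
It fails at once if the tray is rammed: more than 30 N between tray and end stop (contact force between tray and end_stop above 30 N).
It fails at once if the tray is forced: more than 60 N in all between tray and machine, guides and catch rollers included (contact force between tray and machine above 60 N).
It fails at once if a cup, jar or jug is shifted by more than 30 mm or knocked over (distance of any of cup, spare_cup, sugar_jar, milk_jug, bean_jar from where it was at the start of the episode above 0.03 m or angle between any of cup, spare_cup, sugar_jar, milk_jug, bean_jar's own z axis and vertical above 0.4 rad).
It also fails if it takes over 61 s, if anything falls off the work surface, if the arm or the gripper's body presses on something with over 40 N, if the wrist force passes 120 N, or if a joint passes its speed limit or range.

## Working session

There is one attempt and no reset: what is moved stays moved. The work goes in short steps, Python scripts to look and compute and a shell command to move; the robot and the scene stay as the last step left them, time stands still between calls to the robot, and variables do not carry over. Pictures are saved under pics/ and viewed, about 8 in all and at most 12, crops included, and the job is handed in when it is done.

```bash
mkdir -p pics; cat > h.py <<'E'
from bench import monitor, imaging, order, spotter, ctrl
import numpy as np, cv2
from scipy.spatial.transform import Rotation as R
def rot(q): return R.from_quat([q[1],q[2],q[3],q[0]]).as_matrix()
def shot(n,f=None):
    c=imaging.camera(n)
    if f: cv2.imwrite('pics/'+f,c['img'][:,:,::-1])
    return c
def world(c,p): return np.array(c['origin'])+rot(c['orientation'])@np.array(p)
def proj(c,p):
    q=rot(c['orientation']).T@(np.array(p)-c['origin']); f=192/np.tan(np.radians(c['vfov']/2))
    return np.array([c['cx']+f*q[0]/q[2],c['cy']+f*q[1]/q[2]])
def ray(c,u,v):
    f=192/np.tan(np.radians(c['vfov']/2)); d=rot(c['orientation'])@np.array([(u-c['cx'])/f,(v-c['cy'])/f,1]);return np.array(c['origin']),d
def onz(c,u,v,z):
    o,d=ray(c,u,v); return o+d*(z-o[2])/d[2]
def tri(c1,p1,c2,p2):
    o,d=ray(c1,*p1);o2,d2=ray(c2,*p2);s=np.linalg.lstsq(np.c_[d,-d2],o2-o,rcond=None)[0];a=o+s[0]*d;b=o2+s[1]*d2
    return (a+b)/2,np.linalg.norm(a-b)
E
python3 - <<'E'
from h import *
np.set_printoptions(precision=4,suppress=True)
for n in('scene','top'):
    c=shot(n,n+'0.png');print(n,c['origin'],c['orientation'],c['vfov'],c['cx'],c['cy'])
    for t in 'tray_handle tray_center machine bay_mouth end_stop cup spare_cup sugar_jar milk_jug bean_jar'.split():
        print(t,[(world(c,d['at']),round(d['confidence'],2)) for d in spotter.tip_of(n,t)[:2]])
o=monitor.get_obs();print(o['time_s'],o['eef_rot'],o['wrist_force'],o['opening'],ctrl.tcp_to_grasp)
E
```

```text
scene [1.4963 0.0247 0.9155] [-0.285   0.6822  0.6166 -0.2706] 47.000381463886036 253.31136330313515 187.8990358086592
tray_handle [(array([ 0.4723, -0.1989,  0.0327]), 0.95)]
tray_center [(array([ 0.515 , -0.0679,  0.0147]), 0.68)]
machine [(array([ 0.5206,  0.4998, -0.0026]), 0.92)]
bay_mouth []
end_stop [(array([0.5188, 0.5202, 0.0018]), 0.56)]
cup [(array([0.7517, 0.231 , 0.0046]), 0.97)]
spare_cup [(array([ 0.4201, -0.3448,  0.0023]), 0.63)]
sugar_jar []
milk_jug [(array([0.7477, 0.0475, 0.0008]), 0.92)]
bean_jar [(array([ 0.5671, -0.3718,  0.0026]), 0.91)]
top [0.4856 0.1064 1.5189] [ 0.0299 -0.6966  0.7164 -0.0272] 49.79518475760508 246.96086163853673 192.68265767976592
tray_handle [(array([ 0.4726, -0.1905,  0.0276]), 0.59)]
tray_center [(array([ 0.5183, -0.0665,  0.0189]), 0.73)]
machine []
bay_mouth []
end_stop []
cup [(array([ 0.7563,  0.239 , -0.0025]), 0.74)]
spare_cup [(array([ 0.4261, -0.3365,  0.001 ]), 0.67)]
sugar_jar [(array([ 0.7692, -0.1211,  0.0018]), 0.6), (array([ 0.7548,  0.2373, -0.0031]), 0.25)]
milk_jug [(array([ 0.7519,  0.0547, -0.0022]), 0.83)]
bean_jar [(array([ 0.5733, -0.3698,  0.0043]), 0.95), (array([ 0.7527,  0.0543, -0.0008]), 0.15)]
1.1 [0.     0.9929 0.1186 0.    ] [ 0.3636  0.3935 -0.7408] 0.9993746667317664 0.0187
```

```bash
python3 - <<'E'
import cv2
for n in('scene','top'):
    cv2.imwrite(f'pics/{n}0b.png',cv2.resize(cv2.imread(f'pics/{n}0.png'),(800,600),interpolation=cv2.INTER_CUBIC))
E
```

```text
(no output)
```

View pics/scene0b.png

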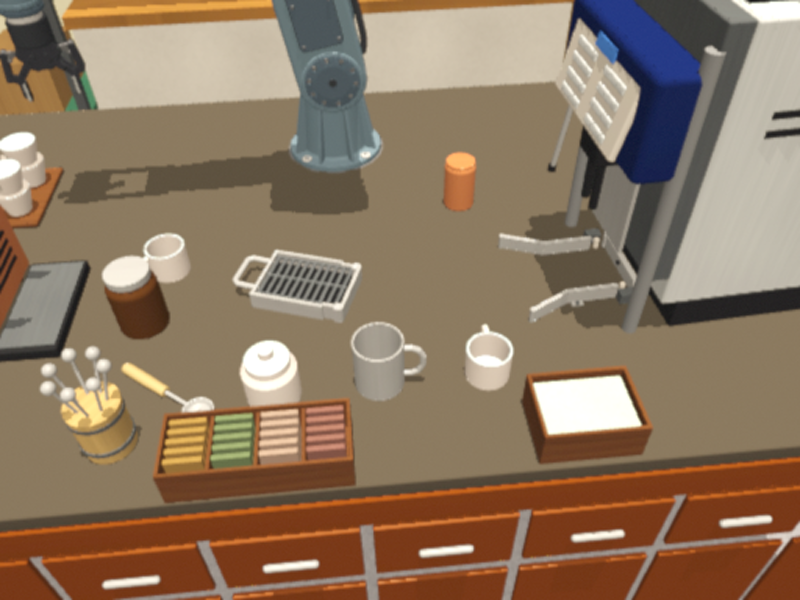

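View pics/top0b.png

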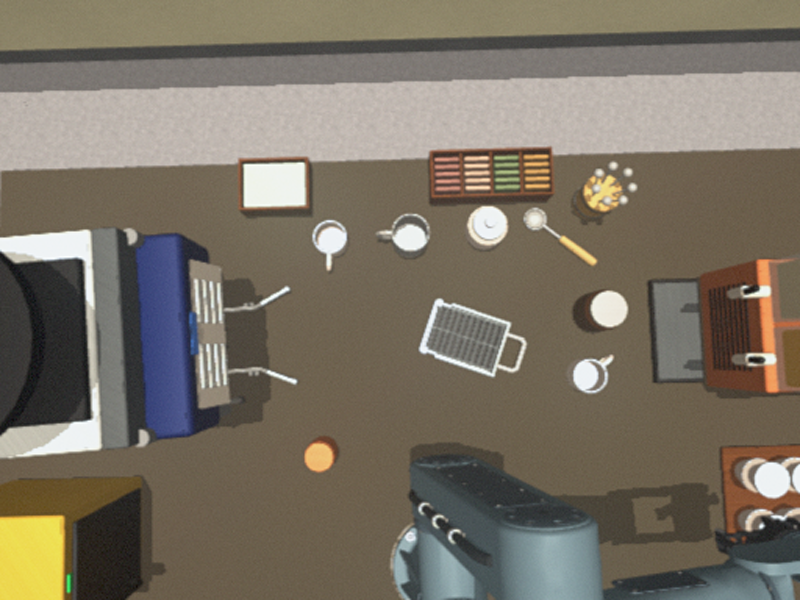

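Scene and top pictures show: the tray about mid-counter (top 470,337 in the 800 px scale), with its handle to the right. The flared guides are at top (289,289) and (296,381), and in the scene at (500,240) and (533,317). The machine is on the +y side. Next I'll zoom in on the tray and guides.

```bash
python3 - <<'E'
import cv2,numpy as np
s=cv2.imread('pics/scene0.png');t=cv2.imread('pics/top0.png')
def crop(i,x,y,w,h):
    return cv2.resize(i[y:y+h,x:x+w],(400,300),interpolation=cv2.INTER_CUBIC)
# 80x60 ->5x ; 100x75 ->4x
a=crop(t,130,175,80,60);b=crop(t,260,185,80,60);c=crop(s,315,145,100,75);d=crop(s,140,150,100,75)
cv2.imwrite('pics/crops.png',np.vstack([np.hstack([a,b]),np.hstack([c,d])]))
E
```

```text
(no output)
```

View pics/crops.png

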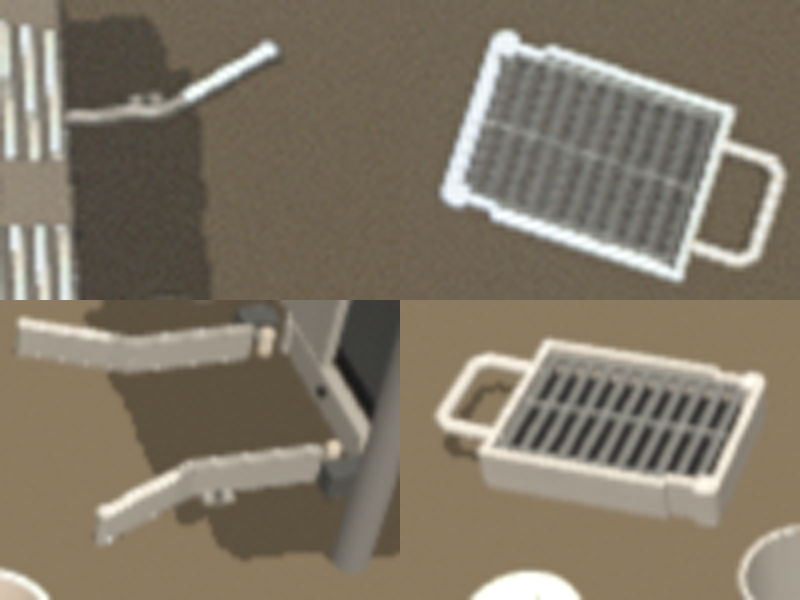

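```bash
cat >m.py <<'E'
from h import *
np.set_printoptions(precision=4,suppress=True)
s=shot('scene');t=shot('top')
T=lambda x,y,ox,oy:(ox+x/5,oy+y/5)
S=lambda x,y,ox,oy:(ox+x/4,oy+(y-300)/4)
prs={'guide+x tip':(T(270,48,130,175),S(98,512,315,145)),'guide+x bend':(T(170,107,130,175),S(190,464,315,145)),
'guide-x tip':((189.4,243.8),S(20,320,315,145)),'guide-x bend':((165,236.8),S(125,340,315,145)),
'handle':(T(370,212,260,185),S(62,395,140,150)),
'rear+x':(T(331,108,260,185),S(85,455,140,150)),'rear-x':(T(281,275,260,185),S(147,345,140,150)),
'nose+x':(T(107,38,260,185),S(310,485,140,150)),'nose-x':(T(55,193,260,185),S(355,380,140,150))}
for k,(a,b) in prs.items():
    p,e=tri(t,a,s,b);print(k,p,round(e,4),'top@z',onz(t,*a,.03 if 'g' in k else .034)[:2],'scene@z',onz(s,*b,.03 if 'g' in k else .034)[:2])
for k,l in {'hood':((180,235),(190,435)),'grey':((95,230),(103,447))}.items():
    p=[onz(t,x/1.5625,y/1.5625,.3) for x,y in l];print(k,np.degrees(np.arctan2(*(p[0]-p[1])[1::-1])))
r=[spotter.recognise(n,'machine') for n in('scene','top')];print([[world(c,d['at']) for d in x] for c,x in zip((s,t),r)])
print([world(s,d['at']) for d in spotter.tip_of('scene','machine')],[world(s,d['at']) for d in spotter.tip_of('scene','bay_mouth')],[world(t,d['at']) for d in spotter.tip_of('top','bay_mouth')],[world(s,d['at']) for d in spotter.tip_of('scene','end_stop')])
E
python3 m.py
```

```text
guide+x tip [0.6415 0.3353 0.0303] 0.0041 top@z [0.6419 0.3374] scene@z [0.6411 0.3333]
guide+x bend [0.6011 0.4103 0.0307] 0.0002 top@z [0.6011 0.4103] scene@z [0.6004 0.4107]
guide-x tip [0.4287 0.3207 0.0345] 0.0 top@z [0.4285 0.3214] scene@z [0.4233 0.3222]
guide-x bend [0.455  0.4041 0.0283] 0.0094 top@z [0.4559 0.4084] scene@z [0.4572 0.3985]
handle [ 0.4725 -0.1961  0.0253] 0.0052 top@z [ 0.4726 -0.197 ] scene@z [ 0.483  -0.1913]
rear+x [ 0.5478 -0.1719  0.0313] 0.0019 top@z [ 0.5477 -0.1724] scene@z [ 0.5509 -0.1703]
rear-x [ 0.4296 -0.1308  0.0324] 0.0022 top@z [ 0.4297 -0.1316] scene@z [ 0.4317 -0.1294]
nose+x [ 0.6025 -0.0111  0.0368] 0.0044 top@z [ 0.6026 -0.0135] scene@z [ 0.5999 -0.009 ]
nose-x [0.4924 0.0282 0.0354] 0.0012 top@z [0.4924 0.0275] scene@z [0.491  0.0288]
hood 2.7062193753820414
grey 2.571741718471262
[[array([0.676 , 0.5157, 0.351 ])], [array([0.5156, 0.5238, 0.5582])]]
[array([ 0.521 ,  0.4996, -0.0014])] [array([ 0.5153, -0.065 ,  0.0137])] [] [array([ 0.5147,  0.5205, -0.0023])]
```

Measurements hold together:
- **Tray:** yaw is about 70.4°, with the handle at (0.473, -0.195).
- **Machine:** yaw is about 92.7°.
- **Cradle:** it sits roughly 16 mm deeper than nominal, with its centre line through (0.5315, 0.368).

Now moving above the handle.

```bash
python3 -m pendant '[[[34,36,0,-4,85],[34,36,0,-4,85],[34,36,0,-4,60],[34,36,0,-4,40],[34,36,0,-4,40],[34,36,0,-4,40],[34,36,0,-4,40],[34,36,0,-4,40]]]'; python3 -m pendant '[[[34,36,0,-1,40],[32,40,0,0,40],[0,0,-40,0,40],[0,0,-30,0,40],[0,0,0,0,40],[0,0,0,0,40]]]'
```

```text
time_s: 2.5
eef_pos: [0.4085, -0.2697, 0.2064]
eef_rot: [0.0, 0.987, -0.161, 0.0]
wrist_force: [0.8, -0.9, 0.4]
opening: 0.468
time_s: 3.25
eef_pos: [0.4741, -0.1954, 0.1374]
eef_rot: [0.0, 0.986, -0.168, 0.001]
wrist_force: [0.2, 0.3, 0.7]
opening: 0.467
```

```bash
cat >g.py <<'E'
from h import *
np.set_printoptions(precision=4,suppress=True)
import sys
o=monitor.get_obs();M=rot(o['eef_rot']);y=M[:,1]
print(o['time_s'],o['eef_pos'],'jaw',np.degrees(np.arctan2(y[1],y[0])),'F',o['wrist_force'],'open',o['opening'],'q',o['q'])
if len(sys.argv)>1:
  for n in('scene','top'):
    c=shot(n,n+sys.argv[1]+'.png')
    for t in sys.argv[2:]: print(n,t,[(world(c,d['at']),round(d['confidence'],2)) for d in spotter.tip_of(n,t)[:2]])
E
python3 g.py 1 tray_handle tray_center
```

```text
3.25 [ 0.4741 -0.1954  0.1374] jaw -109.39278665586235 F [0.2471 0.3254 0.6997] open 0.46697362709742596 q [-0.6228  0.1158  1.8282  0.0001  1.1959  1.2864]
scene tray_handle [(array([ 0.4708, -0.197 ,  0.0313]), 0.7)]
scene tray_center [(array([ 0.5142, -0.0688,  0.0145]), 0.62), (array([ 0.4695, -0.197 ,  0.0315]), 0.32)]
top tray_handle [(array([ 0.4703, -0.1925,  0.0291]), 0.74)]
top tray_center [(array([ 0.5189, -0.0651,  0.0191]), 0.79)]
```

```bash
python3 -m pendant '[[[-2,0,-30,0,40],[0,0,-30,0,40],[0,0,-30,0,40],[0,0,-20,0,40],[0,0,-15,0,40],[0,0,0,0,40],[0,0,0,0,40]]]'; python3 g.py 2 ; python3 - <<'E'
import cv2,numpy as np
s=cv2.imread('pics/scene2.png');t=cv2.imread('pics/top2.png')
cv2.imwrite('pics/c2.png',np.hstack([cv2.resize(s[140:240,120:220],(400,400)),cv2.resize(t[180:260,280:360],(400,400))]))
E
```

```text
time_s: 4.42
eef_pos: [0.4721, -0.1953, 0.0119]
eef_rot: [0.0, 0.986, -0.168, 0.001]
wrist_force: [-0.1, 0.0, -0.6]
opening: 0.471
4.425 [ 0.4721 -0.1953  0.0119] jaw -109.37295620429818 F [-0.0984  0.0436 -0.5624] open 0.4705191917303179 q [-0.6249  0.3104  1.8972 -0.      0.9327  1.2841]
```

View pics/c2.png

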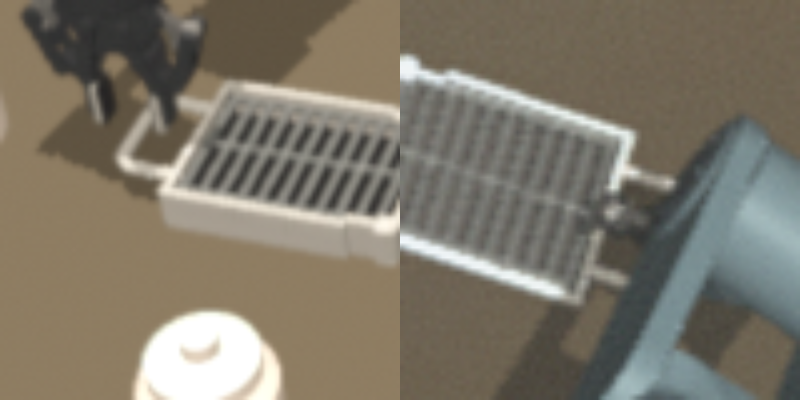

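The fingers straddle the bar, one inside the bow (crop 165,115) and one outside (100,115), with no contact force. Closing.

```bash
python3 -m pendant '[[[0,0,0,0,20],[0,0,0,0,5],[0,0,0,0,5],[0,0,0,0,5],[0,0,0,0,5]]]'; python3 g.py
```

```text
time_s: 5.15
eef_pos: [0.4715, -0.1948, 0.0111]
eef_rot: [-0.0, 0.986, -0.168, -0.0]
wrist_force: [-0.4, -0.3, -0.4]
opening: 0.057
5.15 [ 0.4715 -0.1948  0.0111] jaw -109.3773602727736 F [-0.4443 -0.3163 -0.3523] open 0.05707548753843603 q [-0.6249  0.3113  1.8981  0.      0.9321  1.2841]
```

```bash
python3 g.py 3 tray_handle tray_center; python3 - <<'E'
import cv2,numpy as np
s=cv2.imread('pics/scene3.png');t=cv2.imread('pics/top3.png')
cv2.imwrite('pics/c3.png',np.hstack([cv2.resize(s[150:225,125:200],(500,500),interpolation=2),cv2.resize(t[200:245,300:345],(300,500),interpolation=2)]))
E
```

```text
5.15 [ 0.4715 -0.1948  0.0111] jaw -109.3773602727736 F [-0.4443 -0.3163 -0.3523] open 0.05707548753843603 q [-0.6249  0.3113  1.8981  0.      0.9321  1.2841]
scene tray_handle [(array([ 0.4719, -0.1933,  0.0316]), 0.65), (array([ 0.7646, -0.1264,  0.0022]), 0.49)]
scene tray_center []
top tray_handle [(array([ 0.4739, -0.1932,  0.0266]), 0.79)]
top tray_center [(array([ 0.5196, -0.0654,  0.0209]), 0.85)]
```

View pics/c3.png

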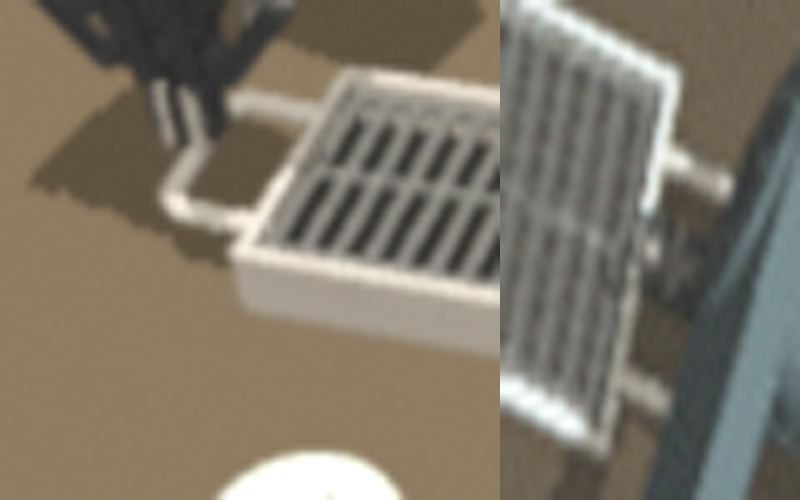

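The pads close on the middle of the bar (crop 185,130), but the reading, 4.9 mm, equals the command. I'll command 0 to see whether something stops them.

```bash
python3 -m pendant '[[[0,0,0,0,0],[0,0,0,0,0],[0,0,0,0,0]]]'; python3 -m pendant '[[[0,4,0,0,0],[0,6,0,0,0],[1,6,0,0,0],[0,0,0,0,0]]]'; python3 g.py 4 tray_handle tray_center
```

```text
time_s: 5.82
eef_pos: [0.4714, -0.1948, 0.0111]
eef_rot: [-0.0, 0.986, -0.168, -0.0]
wrist_force: [1.3, 0.6, -0.0]
opening: 0.002
time_s: 6.32
eef_pos: [0.4725, -0.1782, 0.0111]
eef_rot: [-0.0, 0.986, -0.168, -0.0]
wrist_force: [0.3, -0.1, 0.5]
opening: -0.005
6.325 [ 0.4725 -0.1782  0.0111] jaw -109.32433159224544 F [ 0.3192 -0.0881  0.5491] open -0.005443386522762426 q [-0.5961  0.3019  1.9111  0.      0.9288  1.312 ]
scene tray_handle [(array([ 0.4713, -0.1966,  0.0321]), 0.91), (array([ 0.7484,  0.0449, -0.0016]), 0.51)]
scene tray_center [(array([ 0.5164, -0.0682,  0.0156]), 0.93)]
top tray_handle [(array([ 0.4741, -0.1917,  0.027 ]), 0.58)]
top tray_center [(array([ 0.5198, -0.0635,  0.0233]), 0.79)]
```

```bash
python3 - <<'E'
from h import *
s=shot('scene')
t=cv2.imread('pics/top4.png')
i=cv2.imread('pics/scene4.png')
P=lambda p:(proj(s,p)-[125,150])*500/75
o=monitor.get_obs()
print('tcp now',P(o['eef_pos']),'tcp before',P([.4715,-.1948,.0111]),'bar',P([.472,-.195,.028]),'barends',P([.5,-.2055,.028]),P([.444,-.1845,.028]))
cv2.imwrite('pics/c4.png',cv2.resize(i[150:225,125:200],(500,500),interpolation=2))
E
```

```text
tcp now [240.52883611 178.25035824] tcp before [205.9252527  179.40654355] bar [199.09032841 152.69808146] barends [171.2546062  195.87855397] [226.07638895 110.83565603]
```

View pics/c4.png

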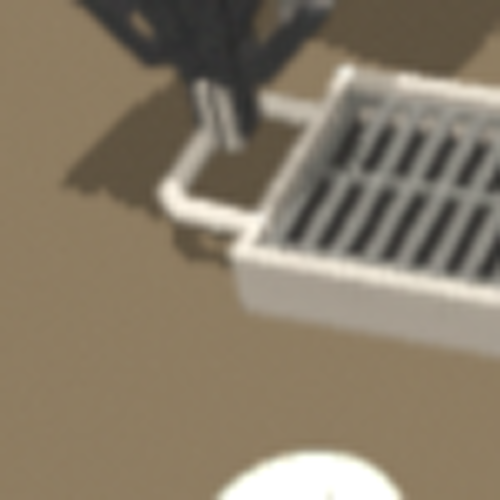

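The picture disagrees with the state. The finger tips show at crop (230,147), but the reported TCP projects to (240,178). That puts the real tips about 20 mm higher than reported, above the bar, so the fingers closed on nothing. I'll go back over the bar, open, and lower in small force-checked steps.

```bash
python3 -m pendant '[[[-1,-8,0,0,40],[0,-8,0,0,40],[0,0,0,0,40],[0,0,0,0,40],[0,0,-3,0,40],[0,0,-3,0,40],[0,0,0,0,40]]]'; python3 -m pendant '[[[0,0,-2,0,40],[0,0,0,0,40]]]'; python3 g.py
```

```text
time_s: 7.55
eef_pos: [0.4712, -0.1945, 0.0047]
eef_rot: [-0.0, 0.986, -0.168, -0.0]
wrist_force: [-0.0, -0.5, -1.0]
opening: 0.47
time_s: 7.8
eef_pos: [0.4714, -0.1947, 0.003]
eef_rot: [-0.0, 0.986, -0.168, -0.0]
wrist_force: [-0.3, 0.4, -0.2]
opening: 0.47
7.8 [ 0.4714 -0.1947  0.003 ] jaw -109.36915704597583 F [-0.2671  0.3555 -0.1848] open 0.4697387763476389 q [-0.6248  0.3266  1.8997  0.      0.9156  1.284 ]
```

```bash
python3 -m pendant '[[[0,0,-2,0,40],[0,0,-2,0,40],[0,0,0,0,40]]]'; python3 -m pendant '[[[0,0,-2,0,40],[0,0,-2,0,40],[0,0,0,0,40]]]'
```

```text
time_s: 8.18
eef_pos: [0.4713, -0.1947, -0.0011]
eef_rot: [-0.0, 0.986, -0.168, -0.0]
wrist_force: [-0.2, 0.1, 0.5]
opening: 0.467
time_s: 8.55
eef_pos: [0.4713, -0.1947, -0.0051]
eef_rot: [-0.0, 0.986, -0.168, -0.0]
wrist_force: [0.4, 0.5, 0.4]
opening: 0.472
```

No contact with the reported TCP below the counter, so the z offset is real. I'll go a little lower and close.

```bash
python3 -m pendant '[[[0,0,-2,0,40],[0,0,-1,0,40],[0,0,0,0,30],[0,0,0,0,0],[0,0,0,0,0],[0,0,0,0,0],[0,0,0,0,0]]]'; python3 g.py
```

```text
time_s: 9.43
eef_pos: [0.4716, -0.195, -0.0077]
eef_rot: [0.0, 0.986, -0.168, 0.0]
wrist_force: [-0.2, -0.2, 1.9]
opening: 0.087
9.425 [ 0.4716 -0.195  -0.0077] jaw -109.38634749997942 F [-0.2262 -0.1981  1.9035] open 0.08685056406802084 q [-0.625   0.3472  1.901   0.      0.893   1.2841]
```

```bash
python3 -m pendant '[[[0,0,0,0,0],[2,6,0,0,0],[3,8,0,0,0],[3,8,0,0,0],[0,0,0,0,0]]]'; python3 g.py 5 tray_handle tray_center
```

```text
time_s: 10.05
eef_pos: [0.4801, -0.1718, -0.0077]
eef_rot: [-0.0, 0.986, -0.168, 0.0]
wrist_force: [1.7, 0.7, 4.3]
opening: 0.091
10.05 [ 0.4801 -0.1718 -0.0077] jaw -109.33394096038705 F [1.6637 0.7173 4.2772] open 0.09123841520369981 q [-0.5774  0.3463  1.9022  0.0012  0.8928  1.3301]
scene tray_handle [(array([ 0.4783, -0.1737,  0.0303]), 0.93)]
scene tray_center [(array([ 0.5218, -0.0413,  0.0158]), 0.8)]
top tray_handle [(array([ 0.481 , -0.1708,  0.0283]), 0.86)]
top tray_center [(array([ 0.5239, -0.0377,  0.0243]), 0.7), (array([ 0.7513,  0.0525, -0.0002]), 0.26)]
```

The tray follows. A gripped width of 7.8 mm with 4 N of lift on the tool suggests the pads hold the bar high, so I'll regrip slightly lower.

```bash
python3 -m pendant '[[[0,0,0,0,30],[0,0,0,0,30],[0,0,-2,0,30],[0,0,-2,0,30],[0,0,0,0,30]]]';python3 -m pendant '[[[0,0,-2,0,30],[0,0,0,0,30]]]'
```

```text
time_s: 10.98
eef_pos: [0.4792, -0.1727, -0.0122]
eef_rot: [-0.0, 0.986, -0.168, -0.0]
wrist_force: [0.6, -0.8, -0.2]
opening: 0.35
time_s: 11.22
eef_pos: [0.4793, -0.1728, -0.0141]
eef_rot: [-0.0, 0.986, -0.168, -0.0]
wrist_force: [-0.5, 0.0, -1.0]
opening: 0.351
```

```bash
python3 -m pendant '[[[0,0,0,0,15],[0,0,0,0,0],[0,0,0,0,0],[0,0,0,0,0],[0,0,0,0,0]]]'; python3 g.py 6; python3 - <<'E'
from h import *
s=shot('scene');i=cv2.imread('pics/scene6.png')
o=monitor.get_obs()
for z in (0,.02,.03,.04): print(z,(proj(s,o['eef_pos']+np.array([0,0,z]))-[125,140])*500/75)
cv2.imwrite('pics/c6.png',cv2.resize(i[140:215,125:200],(500,500),interpolation=2))
E
```

```text
time_s: 11.85
eef_pos: [0.4796, -0.1728, -0.0138]
eef_rot: [-0.0, 0.986, -0.168, 0.0]
wrist_force: [-0.4, 1.6, 3.9]
opening: 0.092
11.85 [ 0.4796 -0.1728 -0.0138] jaw -109.37735160599706 F [-0.4203  1.6253  3.8856] open 0.09191539431059258 q [-0.5791  0.358   1.9029  0.0001  0.8805  1.3298]
0 [261.75067631 293.81393058]
0.02 [254.903099   262.04605311]
0.03 [251.42646509 245.91695009]
0.04 [247.91387224 229.62102321]
```

View pics/c6.png

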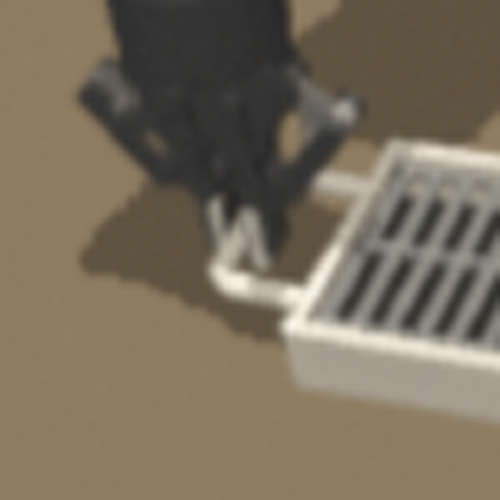

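The grip reads the same 0.092 lower down, so that is simply the reading for the 10 mm bar. The pads sit on the bar near its middle (crop 240,240). Now I'll drag and square up to a point just short of the guides.

```bash
python3 -m pendant '[[[4,15,0,1,0],[7,25,0,2.5,0],[7,25,0,2.5,0],[7,25,0,2.5,0],[7,25,0,2.5,0],[7,25,0,2.5,0],[7,25,0,2.5,0],[7,25,0,2.5,0]]]'; python3 -m pendant '[[[7,25,0,2.5,0],[6,20,0,1,0],[0,7,0,0,0],[0,0,0,0,0]]]'; python3 g.py 7 tray_handle tray_center;python3 - <<'E'
import cv2,numpy as np
s=cv2.imread('pics/scene7.png');t=cv2.imread('pics/top7.png')
cv2.imwrite('pics/c7.png',np.hstack([cv2.resize(s[110:230,240:400],(400,300),interpolation=2),cv2.resize(t[160:280,130:290],(400,300),interpolation=2)]))
E
```

```text
time_s: 13.0
eef_pos: [0.533, 0.0177, -0.0137]
eef_rot: [0.001, 1.0, -0.006, 0.0]
wrist_force: [0.1, -4.9, 1.9]
opening: 0.093
time_s: 13.5
eef_pos: [0.5456, 0.0704, -0.0137]
eef_rot: [-0.001, 1.0, 0.023, 0.0]
wrist_force: [1.3, 4.1, 3.3]
opening: 0.092
13.5 [ 0.5456  0.0704 -0.0137] jaw -87.35008415347006 F [1.3482 4.0658 3.251 ] open 0.09195123381142892 q [-0.0884  0.4276  1.7998  0.0016  0.9135  1.4352]
scene tray_handle []
scene tray_center [(array([0.5351, 0.2055, 0.0148]), 0.62)]
top tray_handle [(array([0.5464, 0.073 , 0.0251]), 0.64)]
top tray_center [(array([0.5397, 0.2066, 0.0183]), 0.58)]
```

View pics/c7.png

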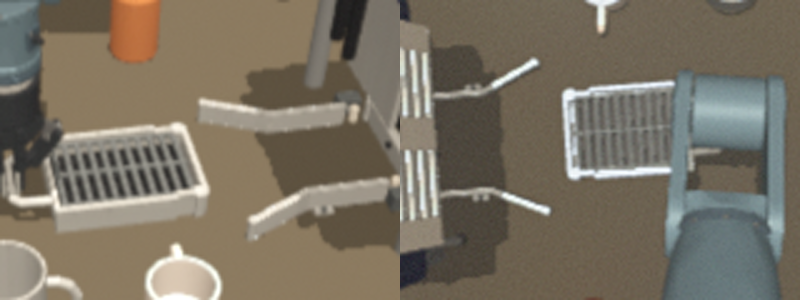

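The tray is square and lined up: the nose centre at crop (569,134) continues onto the guide centre line (541,136) to (440,144). Feeding in.

```bash
python3 -m pendant '[[[0,12,0,0,0],[-1,12,0,0,0],[0,12,0,0,0],[-1,12,0,0,0],[0,12,0,0,0],[-1,12,0,0,0],[-1,12,0,0,0],[0,12,0,0,0]]]'; python3 -m pendant '[[[0,4,0,0,0],[0,4,0,0,0],[-1,4,0,0,0],[0,4,0,0,0]]]';python3 g.py
```

```text
time_s: 14.8
eef_pos: [0.5416, 0.164, -0.0137]
eef_rot: [0.001, 1.0, 0.023, -0.0]
wrist_force: [0.1, -6.7, 4.5]
opening: 0.091
time_s: 15.3
eef_pos: [0.5407, 0.1798, -0.0137]
eef_rot: [0.001, 1.0, 0.023, 0.0]
wrist_force: [0.3, -7.4, 5.1]
opening: 0.094
15.3 [ 0.5407  0.1798 -0.0137] jaw -87.40531848305717 F [ 0.2968 -7.352   5.1381] open 0.09427231324320531 q [ 0.1139  0.4623  1.7469 -0.0023  0.9325  1.6407]
```

```bash
python3 -m pendant '[[[0,4,0,0,0],[0,4,0,0,0],[-1,4,0,0,0],[0,4,0,0,0]]]'; python3 -m pendant '[[[0,4,0,0,0],[0,4,0,0,0],[-1,4,0,0,0],[0,4,0,0,0]]]';python3 -m pendant '[[[0,4,0,0,0],[0,4,0,0,0],[-1,4,0,0,0],[0,4,0,0,0]]]';python3 g.py 8 tray_handle tray_center
```

```text
time_s: 15.8
eef_pos: [0.5397, 0.1957, -0.0137]
eef_rot: [0.001, 1.0, 0.023, 0.0]
wrist_force: [-0.1, -6.9, 5.2]
opening: 0.092
time_s: 16.3
eef_pos: [0.5387, 0.2117, -0.0138]
eef_rot: [0.001, 1.0, 0.023, -0.0]
wrist_force: [-0.2, -7.4, 5.1]
opening: 0.089
time_s: 16.8
eef_pos: [0.5377, 0.2276, -0.0138]
eef_rot: [0.001, 1.0, 0.023, -0.0]
wrist_force: [-0.2, -7.6, 5.2]
opening: 0.084
16.8 [ 0.5377  0.2276 -0.0138] jaw -87.41509443557364 F [-0.2425 -7.6313  5.2275] open 0.08415961589526394 q [ 0.1985  0.4867  1.7091 -0.0023  0.9462  1.7256]
scene tray_handle [(array([0.537 , 0.2258, 0.0323]), 0.58)]
scene tray_center [(array([0.5279, 0.3646, 0.011 ]), 0.8), (array([ 0.7614, -0.1289,  0.0013]), 0.24)]
top tray_handle [(array([0.5361, 0.2321, 0.0271]), 0.8)]
top tray_center [(array([0.5308, 0.3661, 0.0243]), 0.81)]
```

```bash
python3 -m pendant '[[[0,4,0,0,0],[0,4,0,0,0],[-1,4,0,0,0],[0,4,0,0,0]]]'; python3 -m pendant '[[[0,4,0,0,0],[0,4,0,0,0],[-1,4,0,0,0],[0,4,0,0,0]]]';python3 -m pendant '[[[0,3,0,0,0],[0,3,0,0,0],[-1,3,0,0,0],[0,2,0,0,0]]]'
```

```text
time_s: 17.6
eef_pos: [0.5367, 0.2436, -0.0137]
eef_rot: [0.001, 1.0, 0.023, -0.0]
wrist_force: [-0.1, -6.4, 6.1]
opening: 0.089
time_s: 18.1
eef_pos: [0.5357, 0.2596, -0.0138]
eef_rot: [0.001, 1.0, 0.023, -0.0]
wrist_force: [0.0, -7.3, 6.1]
opening: 0.093
time_s: 18.6
eef_pos: [0.5348, 0.2706, -0.0137]
eef_rot: [0.001, 1.0, 0.023, -0.0]
wrist_force: [0.4, -7.0, 5.7]
opening: 0.09
```

```bash
for i in 1; do python3 -m pendant '[[[0,2,0,0,0],[0,2,0,0,0]]]'; python3 -m pendant '[[[0,2,0,0,0],[0,2,0,0,0]]]';python3 -m pendant '[[[-1,2,0,0,0],[0,2,0,0,0]]]';done
```

```text
time_s: 18.85
eef_pos: [0.5347, 0.2744, -0.0137]
eef_rot: [0.001, 1.0, 0.023, -0.0]
wrist_force: [1.7, -7.2, 6.1]
opening: 0.087
time_s: 19.1
eef_pos: [0.5346, 0.2784, -0.0138]
eef_rot: [0.001, 1.0, 0.023, -0.0]
wrist_force: [-0.3, -7.5, 5.9]
opening: 0.09
time_s: 19.35
eef_pos: [0.5338, 0.2825, -0.0137]
eef_rot: [0.001, 1.0, 0.023, -0.0]
wrist_force: [0.4, -7.0, 5.6]
opening: 0.092
```

```bash
python3 -m pendant '[[[0,2,0,0,0],[0,2,0,0,0]]]'; python3 -m pendant '[[[0,2,0,0,0],[0,2,0,0,0]]]';python3 -m pendant '[[[0,2,0,0,0],[0,1,0,0,0]]]'
```

```text
time_s: 19.6
eef_pos: [0.5337, 0.2864, -0.0138]
eef_rot: [0.001, 1.0, 0.023, -0.0]
wrist_force: [0.7, -7.9, 5.7]
opening: 0.092
time_s: 19.85
eef_pos: [0.5337, 0.2904, -0.0137]
eef_rot: [0.001, 1.0, 0.023, -0.0]
wrist_force: [-0.2, -7.8, 6.2]
opening: 0.095
time_s: 20.1
eef_pos: [0.5337, 0.2933, -0.0137]
eef_rot: [0.001, 1.0, 0.023, -0.0]
wrist_force: [0.6, -9.0, 6.6]
opening: 0.092
```

```bash
python3 -m pendant '[[[0,1,0,0,0],[0,1,0,0,0]]]'; python3 -m pendant '[[[0,1,0,0,0],[0,1,0,0,0]]]';python3 -m pendant '[[[0,1,0,0,0],[0,1,0,0,0]]]'
```

```text
time_s: 20.35
eef_pos: [0.5337, 0.294, -0.0138]
eef_rot: [0.002, 1.0, 0.023, -0.001]
wrist_force: [-0.9, -14.0, 8.1]
opening: 0.093
time_s: 20.6
eef_pos: [0.5337, 0.2956, -0.0138]
eef_rot: [0.002, 1.0, 0.023, -0.001]
wrist_force: [-0.3, -13.6, 8.4]
opening: 0.092
time_s: 20.85
eef_pos: [0.5337, 0.2978, -0.0138]
eef_rot: [0.002, 1.0, 0.023, -0.001]
wrist_force: [0.0, -12.8, 8.9]
opening: 0.087
```

```bash
python3 -m pendant '[[[0,1,0,0,0],[0,1,0,0,0]]]'; python3 -m pendant '[[[0,1,0,0,0],[0,1,0,0,0]]]';python3 -m pendant '[[[0,1,0,0,0],[0,1,0,0,0]]]';python3 -m pendant '[[[0,1,0,0,0],[0,1,0,0,0]]]'
```

```text
time_s: 21.1
eef_pos: [0.5337, 0.3004, -0.0137]
eef_rot: [0.002, 1.0, 0.023, -0.0]
wrist_force: [-0.0, -10.0, 7.5]
opening: 0.095
time_s: 21.35
eef_pos: [0.5337, 0.3029, -0.0138]
eef_rot: [0.002, 1.0, 0.023, -0.0]
wrist_force: [0.4, -8.3, 7.1]
opening: 0.089
time_s: 21.6
eef_pos: [0.5336, 0.305, -0.0137]
eef_rot: [0.001, 1.0, 0.023, -0.0]
wrist_force: [0.1, -8.8, 7.9]
opening: 0.091
time_s: 21.85
eef_pos: [0.5336, 0.307, -0.0137]
eef_rot: [0.001, 1.0, 0.023, -0.0]
wrist_force: [-0.1, -9.3, 7.5]
opening: 0.091
```

```bash
python3 -m pendant '[[[0,1,0,0,0],[0,1,0,0,0]]]'; python3 -m pendant '[[[0,1,0,0,0]]]';python3 -m pendant '[[[0,1,0,0,0]]]';python3 -m pendant '[[[0,0.5,0,0,0]]]'
```

```text
time_s: 22.1
eef_pos: [0.5336, 0.3091, -0.0137]
eef_rot: [0.001, 1.0, 0.023, -0.0]
wrist_force: [-0.3, -6.9, 7.3]
opening: 0.088
time_s: 22.22
eef_pos: [0.5335, 0.3103, -0.0138]
eef_rot: [0.001, 1.0, 0.023, -0.0]
wrist_force: [-1.0, -7.3, 7.3]
opening: 0.09
time_s: 22.35
eef_pos: [0.5335, 0.3116, -0.0137]
eef_rot: [0.001, 1.0, 0.023, -0.0]
wrist_force: [0.1, -4.6, 6.6]
opening: 0.091
time_s: 22.48
eef_pos: [0.5335, 0.3125, -0.0137]
eef_rot: [0.001, 1.0, 0.023, -0.0]
wrist_force: [-0.5, -4.0, 6.6]
opening: 0.094
```

Resistance is falling as the catches start to draw it in. I'll continue in half-millimetre steps until the stop is felt.

```bash
python3 -m pendant '[[[0,0.5,0,0,0]]]'; python3 -m pendant '[[[0,0.5,0,0,0]]]';python3 -m pendant '[[[0,0.5,0,0,0]]]'
```

```text
time_s: 22.6
eef_pos: [0.5335, 0.3131, -0.0137]
eef_rot: [0.001, 1.0, 0.023, -0.0]
wrist_force: [-0.1, -4.8, 6.4]
opening: 0.092
time_s: 22.72
eef_pos: [0.5336, 0.3134, -0.0138]
eef_rot: [0.001, 1.0, 0.023, -0.0]
wrist_force: [0.8, -5.8, 6.9]
opening: 0.093
time_s: 22.85
eef_pos: [0.5336, 0.3135, -0.0137]
eef_rot: [0.001, 1.0, 0.023, -0.0]
wrist_force: [-0.1, -7.3, 7.7]
opening: 0.09
```

```bash
python3 -m pendant '[[[0,0.5,0,0,0]]]'; python3 -m pendant '[[[0,0.5,0,0,0]]]'; python3 -m pendant '[[[0,0.5,0,0,0],[0,0,0,0,0]]]'; python3 g.py
```

```text
time_s: 22.98
eef_pos: [0.5336, 0.3135, -0.0137]
eef_rot: [0.002, 1.0, 0.023, -0.0]
wrist_force: [0.9, -10.1, 7.7]
opening: 0.089
time_s: 23.1
eef_pos: [0.5336, 0.3135, -0.0138]
eef_rot: [0.002, 1.0, 0.023, -0.0]
wrist_force: [-0.5, -12.8, 9.5]
opening: 0.092
time_s: 23.35
eef_pos: [0.5336, 0.3135, -0.0137]
eef_rot: [0.002, 1.0, 0.023, -0.001]
wrist_force: [-0.9, -11.5, 8.6]
opening: 0.089
23.35 [ 0.5336  0.3135 -0.0137] jaw -87.38643340572146 F [ -0.8973 -11.4814   8.5932] open 0.08944852592829347 q [ 0.3419  0.5485  1.6115 -0.0047  0.9842  1.8697]
```

The tray stands hard against the stop at y = 0.3135. Commanding further raises force, not position. I'll unload, open and lift clear.

```bash
python3 -m pendant '[[[0,-1,0,0,0],[0,-1,0,0,0],[0,0,0,0,30],[0,0,0,0,30],[0,0,0,0,30]]]'; python3 -m pendant '[[[0,0,10,0,30],[0,0,15,0,30],[0,0,25,0,30],[0,0,30,0,30],[0,-20,30,0,30],[0,-60,20,0,30],[0,-60,0,0,30],[0,-60,0,0,30]]]'; python3 -m pendant '[[[0,-50,0,0,30],[0,0,0,0,30]]]'; python3 g.py 9 tray_handle tray_center tray_switch machine cup spare_cup milk_jug sugar_jar bean_jar;python3 - <<'E'
import cv2,numpy as np
s=cv2.imread('pics/scene9.png');t=cv2.imread('pics/top9.png')
cv2.imwrite('pics/c9.png',np.hstack([cv2.resize(s[120:220,280:420],(448,320),interpolation=2),cv2.resize(t[160:270,120:230],(320,320),interpolation=2)]))
E
```

```text
time_s: 23.98
eef_pos: [0.533, 0.3147, -0.0143]
eef_rot: [0.0, 1.0, 0.023, -0.0]
wrist_force: [0.2, -0.8, -0.1]
opening: 0.354
time_s: 24.98
eef_pos: [0.5341, 0.1139, 0.1179]
eef_rot: [0.0, 1.0, 0.023, 0.002]
wrist_force: [0.7, -1.0, -0.0]
opening: 0.351
time_s: 25.22
eef_pos: [0.5342, 0.0622, 0.1174]
eef_rot: [0.0, 1.0, 0.02, 0.001]
wrist_force: [0.3, -0.7, -0.7]
opening: 0.347
25.225 [0.5342 0.0622 0.1174] jaw -87.65342189614067 F [ 0.2717 -0.731  -0.7053] open 0.34745718635317535 q [-0.1046  0.1956  1.7812 -0.0006  1.1626  1.4255]
scene tray_handle [(array([0.5332, 0.3141, 0.0324]), 0.72), (array([ 0.421 , -0.3463,  0.0007]), 0.56)]
scene tray_center [(array([0.5209, 0.4457, 0.0169]), 0.81)]Traceback (most recent call last):
  File "g.py", line 9, in <module>
    for t in sys.argv[2:]: print(n,t,[(world(c,d['at']),round(d['confidence'],2)) for d in spotter.tip_of(n,t)[:2]])
                                                                                           ~~~~~~~~~~~~~~^^^^^
ValueError: it knows: bay_mouth, bean_jar, cup, end_stop, machine, milk_jug, spare_cup, sugar_jar, tray_center, tray_handle
[ WARN:0@0.029] global loadsave.cpp:275 findDecoder imread_('pics/top9.png'): can't open/read file: check file path/integrity
Traceback (most recent call last):
TypeError: 'NoneType' object is not subscriptable
```

```bash
python3 g.py 10 tray_handle tray_center cup spare_cup milk_jug sugar_jar bean_jar;python3 - <<'E'
import cv2,numpy as np
s=cv2.imread('pics/scene10.png');t=cv2.imread('pics/top10.png')
cv2.imwrite('pics/c10.png',np.hstack([cv2.resize(s[130:220,310:420],(440,360),interpolation=2),cv2.resize(t[165:265,120:220],(360,360),interpolation=2)]))
E
```

```text
25.375 [0.5338 0.066  0.1167] jaw -87.37484544771209 F [-0.2481  0.2123  0.0834] open 0.3498090296737183 q [-0.0981  0.1972  1.781   0.0005  1.1624  1.4267]
scene tray_handle [(array([0.5363, 0.3134, 0.0341]), 0.79)]
scene tray_center [(array([0.5211, 0.4488, 0.0167]), 0.85)]
scene cup [(array([ 0.7545,  0.2337, -0.0008]), 0.55)]
scene spare_cup [(array([ 0.4186, -0.3439, -0.0002]), 0.67)]
scene milk_jug [(array([0.7494, 0.0482, 0.0011]), 0.64)]
scene sugar_jar [(array([ 0.763 , -0.1251,  0.0012]), 0.82)]
scene bean_jar [(array([ 0.5701, -0.373 , -0.0002]), 0.85)]
top tray_handle [(array([0.5369, 0.3177, 0.0282]), 0.95)]
top tray_center [(array([0.5292, 0.4541, 0.0203]), 0.56)]
top cup [(array([0.753 , 0.2386, 0.0005]), 0.86), (array([0.5362, 0.3178, 0.0289]), 0.55)]
top spare_cup [(array([ 0.4268, -0.3378,  0.0003]), 0.98)]
top milk_jug [(array([0.7503, 0.0561, 0.0006]), 0.81)]
top sugar_jar [(array([ 0.7714, -0.1196,  0.0036]), 0.6)]
top bean_jar [(array([ 0.5737, -0.3678,  0.0005]), 0.66)]
```

View pics/c10.png

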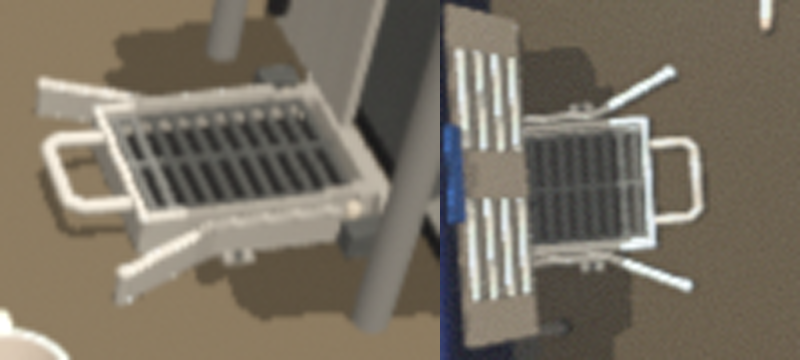

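The picture shows the tray square between the guides with its nose at the end stop (scene crop 350,170) and the near roller dropped in (353,207). The cups and jars are unmoved within spotter noise. To confirm it didn't spring back on release, I'll nudge the bar gently from behind with shut fingers.

```bash
python3 -m pendant '[[[0,50,0,0,0],[0,50,0,0,0],[0,50,0,0,0],[0,24,-30,0,0],[0,0,-40,0,0],[0,0,-40,0,0],[0,0,-15,0,0],[0,10,0,0,0]]]'; python3 -m pendant '[[[0,10,0,0,0],[0,10,0,0,0],[0,10,0,0,0],[0,4,0,0,0],[0,2,0,0,0],[0,2,0,0,0],[0,0,0,0,0]]]'
```

```text
time_s: 27.18
eef_pos: [0.533, 0.249, -0.0097]
eef_rot: [0.0, 1.0, 0.022, -0.001]
wrist_force: [0.4, -0.5, 0.4]
opening: -0.002
time_s: 28.05
eef_pos: [0.5335, 0.2873, -0.0092]
eef_rot: [0.0, 1.0, 0.023, -0.0]
wrist_force: [0.1, -0.4, -0.1]
opening: 0.002
```

```bash
for i in 1; do python3 -m pendant '[[[0,1,0,0,0],[0,1,0,0,0]]]';python3 -m pendant '[[[0,1,0,0,0],[0,1,0,0,0]]]';python3 -m pendant '[[[0,1,0,0,0],[0,1,0,0,0]]]';python3 -m pendant '[[[0,1,0,0,0]]]'; done | grep -E "eef_pos|force"
```

```text
eef_pos: [0.5335, 0.2893, -0.0092]
wrist_force: [-0.2, -0.5, 0.3]
eef_pos: [0.5335, 0.2914, -0.0091]
wrist_force: [-0.2, 0.3, 1.1]
eef_pos: [0.5334, 0.2934, -0.0092]
wrist_force: [0.1, -0.1, 0.6]
eef_pos: [0.5335, 0.2945, -0.0092]
wrist_force: [0.3, -0.1, -0.9]
```

```bash
python3 -m pendant '[[[0,1,0,0,0]]]' | grep -E "eef_pos|force";python3 -m pendant '[[[0,1,0,0,0]]]'| grep -E "eef_pos|force";python3 -m pendant '[[[0,1,0,0,0]]]'| grep -E "eef_pos|force";
```

```text
eef_pos: [0.5335, 0.2951, -0.0092]
wrist_force: [0.6, -3.8, 1.2]
eef_pos: [0.5336, 0.2952, -0.0092]
wrist_force: [-0.3, -8.2, 2.3]
eef_pos: [0.5337, 0.2954, -0.0092]
wrist_force: [0.8, -11.3, 3.8]
```

Contact is at y = 0.295 and stays rigid up to 11 N, more than the sliding friction, so the tray is held against the stop. Backing off and handing in.

```bash
python3 -m pendant '[[[0,-3,0,0,0],[0,-20,0,0,0],[0,-40,0,0,0],[0,-20,40,0,0],[0,-20,50,0,0],[0,-20,40,0,0],[0,0,0,0,0],[0,0,0,0,0]]]'; python3 g.py 11 tray_handle tray_center; python3 -c "
from h import *
print(order.hand_in())"
```

```text
time_s: 30.3
eef_pos: [0.5328, 0.1739, 0.1202]
eef_rot: [-0.0, 1.0, 0.023, -0.0]
wrist_force: [0.0, 0.5, -0.3]
opening: 0.001
30.3 [0.5328 0.1739 0.1202] jaw -87.41357045742069 F [ 0.0195  0.4618 -0.2831] open 0.0006140413537443018 q [0.1036 0.2416 1.719  0.0003 1.1818 1.6291]
scene tray_handle [(array([0.5345, 0.3121, 0.0323]), 0.93)]
scene tray_center [(array([0.5229, 0.4485, 0.0127]), 0.83)]
top tray_handle [(array([0.531 , 0.3206, 0.0263]), 0.82)]
top tray_center [(array([0.5283, 0.4534, 0.0233]), 0.97)]
the job is handed in; nothing more can be done
None
```

The tray is in the machine, pushed home to the end stop and released, and I handed the job in at about 30 s. I had no direct reading of the tray switch; that the tray is home rests on the force and position checks below.

- **Insertion:** I gripped the tray by its bow handle, dragged and squared it (about 22° of turn) and fed it between the guides with almost no sideways force. The rollers added about 7 N as the nose passed them (14 N at the wrist in all). Resistance then fell as the catches drew it in, and it stopped hard at y = 0.3135, 21 mm after the rollers.
- **Forces:** I saw at most about 14 N at the wrist, and about 13 N when pressing on the stop.
- **Checks after release:** Pushing the handle from behind with the fingers shut moved it only 0.3 mm at 11 N, above the roughly 7 N it took to slide it. The pictures show it square between the guides. In the networks' last readings, taken before that push test, the cups, jars and jug had not moved.
- **Disagreements:** The reported tool height was about 20 mm lower than the pictures showed, so my first grasp closed above the bar on nothing. I corrected it by lowering in small force-checked steps. The gripper also reads about 8 mm on the 10 mm bar, and the two cameras' final handle positions differ by about 8 mm in y.

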